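# Load the mill carrier and hold it ready to go

### The job

Stand the shorter pepper mill, which is loose on the worktop, upright in the empty ring of the mill carrier, set down on the carrier's base and not dropped in, and let go of it. Then take the carrier by its wooden handle bar, lift it with both mills about 10 cm off the worktop and finish while holding it there, level and still; do not let go or put it down. Leave the two jars where they are and do not tip the mills.

Things in the scene. Friction and masses are not known exactly. Their poses are not given: they have to be found in the camera images.
- caddy: Loose carrier for two pepper mills, 0.36 kg. Wooden base 222 x 84 x 10 mm, long along its x; two open steel rings stand on it, centred 75 mm either side of the middle along x; a thin steel post (10 mm diameter) rises between them to a wooden handle bar that lies across, along the carrier's y. Highest point 209 mm above its underside. Origin: centre of the underside; z up. It may stand at any yaw.
- empty_ring (a point): Centre of the base inside the empty ring, 10 mm above the carrier's underside (carrier frame x = -75 mm): where the underside of the short mill shall stand. Ring inside 58 mm wide at the bottom, flaring to 64 mm at its rim, 35 mm high above the base, wall 2.5 mm. x, y, z along the carrier's.
- full_ring (a point): The same point in the other ring (carrier frame x = +75 mm), in which the tall mill stands already.
- caddy_handle (a point): Middle of the carrier's handle bar, 200 mm above the carrier's underside, straight above its middle and about at its balance point when both mills are in. Bar 84 mm long along the carrier's y (90 mm with its steel end buttons), 16 mm thick along x, 18 mm high. The mill tops stay below it. x, y, z along the carrier's.
- short_mill: The shorter turned dark wooden pepper mill, standing loose on the worktop left or right of the carrier. 140 mm high with a small metal nut on top (top of the wood 131 mm), round, about 0.22 kg; foot 52 mm in diameter, widest part of the head 42 mm in diameter, about 112 mm above the underside. The head is fixed to the body. Origin: centre of its underside; z up.
- tall_mill: The taller turned wooden mill, 160 mm high, foot 52 mm in diameter, about 0.22 kg; stands loose in one ring of the carrier. Origin: centre of its underside; z up.
- jam_jar: Closed glass jar, 60 mm in diameter, 75 mm high, loose, to the left or right of the carrier (on the other side from the short mill). Leave it alone. Origin: centre of its underside.
- honey_jar: Another closed jar, 59 mm in diameter, 75 mm high, loose, behind the carrier. Leave it alone. Origin: centre of its underside.
Mind the look-alikes: they are no part of the job. What is shaped like the short_mill but blue or pink is not meant.

How it is judged:
By the outcome, as a careful person would: the job done as asked, in the order asked, and still so for the second after the job is handed in, while the arm keeps its last pose, push and grip.
It also fails if it takes over 56 s, if anything falls off the work surface, if the arm or the gripper's body presses on something with over 40 N, if the wrist force passes 120 N, or if a joint passes its speed limit or range.

### The arm

A 7-joint arm with a two-finger parallel gripper is mounted at the origin on a cart in front of the work surface, level with it; the furniture and walls round the work are solid. World frame = base frame: x ahead of the robot, y to its left, z up, the work surface at z = 0. Lengths are in mm, angles in rad, forces in N, time in s.
With the tool pointing down it reaches from about 425 to 1025 mm from the base axis. Payload 9.4 kg.
Tool frame: the origin (TCP) lies between the finger pads; the fingertips stand robot.tip_extent ahead of it and the grasp point (between the pads) is the TCP (robot.tip_extent is the distance from the TCP to the fingertips, in mm); z points along the fingers, y is the line along which they close (so a half turn about z gives the same grasp; the last joint's range is limited). The gripper opens to 93 mm and grips with 3 to 60 N. Pads are 15 mm wide; open, the fingers measure 128 mm over their backs; the gripper's body (75 mm by 188 mm) begins 65 mm behind the grasp point.
Start: joints at [1.119, 0.599, -0.003, 1.599, 0.002, 0.943, -0.08], TCP at [265.404, -674.674, 237.618] pointing down, gripper open.
Joint ranges: [-2.57, 2.57], [-0.35, 1.97], [-1.29, 1.29], [0.11, 2.56], [-1.05, 4.19], [0.11, 1.86], [-2.63, 2.63]. Speed limits (rad/s): [2.22, 2.22, 3.01, 3.01, 3.14, 3.14, 3.14].

### API

Orientations are given as a unit quaternion [x, y, z, w].
In Python, from workcell import read_state, eyes, ticket, spotter, robot gives the robot as it stands. The module is installed in compiled form; this text tells all that it offers.
- The arm moves only by the shell command python3 -m crank 'ROWS' [FORCE]. ROWS is text: rows parted by semicolons, each of 7 numbers parted by spaces: the shift along the tool's x, y, z in m, then the turn, a rotation vector about the tool's x, y, z in degrees, then the opening, from 0 (shut) to 1 (fully open). A call has exactly 5 rows; each row shifts and turns the commanded pose from where the row before left it, along the tool's axes as they then stand; what a row does not reach is not made up. A row lasts 1/10 s, in which the tool goes at most 50 mm and 8.59 degrees, less where a joint would pass 70% of its speed; a pose out of reach is approached as far as the arm can. A call is refused whole if a number of a shift passes 0.05 or a number of a turn 8.59, either way. A call with a gripper value outside its range is refused whole. The fingers move at their own pace and stop on an object; FORCE is the grip in N (left out, the last holds). Time passes only in rows, so rows that do not move let the fingers close, or fill a call up. It gives the time, the measured TCP pose, the force, the opening and the grip force at its end, in the units of the state.
- read_state(): the state, without advancing time (a new reading comes with each control period).
- eyes.get_image(name): name is "scene" or "top" or "wrist"; returns a dict with "img" (400x640x3 uint8, red, green, blue), "vfov" (degrees; the focal length in pixels is half the picture's height over the tangent of half this angle, whatever the lens; pixels are square), "cx", "cy" (the principal point, pixels), "distortion" ([k1, k2, p1, p2, k3] as OpenCV has them; the pictures are not rectified), "extrinsics" (4x4, takes a point from camera to world coordinates). Camera axes: x right, y down, z forward; pixel columns grow to the right and rows downward; lengths in mm; the calibration is good to about 2 mm. A picture is of the moment at which its call begins. There is no depth.
- ticket.sign_off(): hands the job in; it is judged then, once.
Trained networks look in a picture, given as the dict that the camera call returned (one of the last four; its "shot" number tells which), for a name from the list of things; names that differ only in an ending like _2 or _b are one class to them, and where a whole thing is asked for, a point or a joint stands for the part that bears it (a point fixed in the world has none). Each returns a list of dicts, best first, with "p" (0 to 1); they miss things now and then, are a little off and sometimes report something else, mostly with a low value. They report only what shows in the picture. A call takes as long as a camera call. They do not tell look-alikes from the thing itself.
- spotter.cut_out(label, picture): "region" (400x640 bool, what is visible of it) and "location" ([column, row] in pixels, amid what is visible of it).
- spotter.spot_point(label, picture): "location" ([column, row] in pixels: a listed point, or the origin of a listed thing).
The state is a dict: "clock": time; "qpos": joint angles; "qd": joint speeds; "joint_efforts": joint torques, N m; "position": TCP position; "tool_rot": TCP orientation; "contact_force": force on the tool from outside, world axes, zero at the start; "torque": the same for the moment, N m; "opening": finger opening in mm; "grip_force": force on a finger pad.
Only numpy, scipy, OpenCV 4.12 (cv2) and the standard library are available. Lean on these libraries where they do the work, as an engineer would, in place of code of your own. Each camera call takes 0.05 s, during which the arm holds its last target. There are 200 camera calls.

## Working session

There is one attempt and no reset: what is moved stays moved. The work goes in short steps, Python scripts to look and compute and a shell command to move; the robot and the scene stay as the last step left them, time stands still between calls to the robot, and variables do not carry over. Pictures are saved under pics/ and viewed, at most 10 in all, crops included, and the job is handed in when it is done.

```bash
mkdir -p pics; cat > h.py <<'E'
import numpy as np, cv2
from workcell import read_state, eyes, ticket, spotter, robot
from scipy.spatial.transform import Rotation as R
def K(p):
    f=200/np.tan(np.radians(p["vfov"])/2); return np.array([[f,0,p["cx"]],[0,f,p["cy"]],[0,0,1.]])
def ray(p,uv):
    n=cv2.undistortPoints(np.array([[uv]],float),K(p),np.array(p["distortion"],float))[0,0]
    E=np.array(p["extrinsics"]); return E[:3,3],E[:3,:3]@np.array([n[0],n[1],1.])
def atz(p,uv,z):
    o,d=ray(p,uv); return o+d*(z-o[2])/d[2]
def proj(p,X):
    E=np.linalg.inv(np.array(p["extrinsics"])); 
    return cv2.projectPoints(np.atleast_2d(np.array(X,float)),cv2.Rodrigues(E[:3,:3])[0],E[:3,3],K(p),np.array(p["distortion"],float))[0][:,0]
def tri(a):
    A=np.zeros((3,3));b=np.zeros(3)
    for p,uv in a:
        o,d=ray(p,uv);d=d/np.linalg.norm(d);M=np.eye(3)-np.outer(d,d);A+=M;b+=M@o
    return np.linalg.solve(A,b)
def save(p,n): cv2.imwrite("pics/"+n+".png",p["img"][:,:,::-1])
E
cat > a.py <<'E'
from h import *
np.set_printoptions(precision=1,suppress=True)
print(robot.tip_extent, read_state()["tool_rot"])
s=eyes.get_image("scene");t=eyes.get_image("top")
cv2.imwrite("pics/a.png",cv2.resize(np.vstack([s["img"],t["img"]])[:,:,::-1],(480,600),interpolation=cv2.INTER_AREA))
save(s,"s0");save(t,"t0")
Z=dict(empty_ring=10,full_ring=10,caddy_handle=200)
for n in ["empty_ring","full_ring","caddy_handle","caddy","short_mill","tall_mill","jam_jar","honey_jar"]:
    for c,p in(("scene",s),("top",t)):
        for d in spotter.spot_point(n,p)[:4]:
            print(n,c,round(d["p"],2),np.array(d["location"]),atz(p,d["location"],Z.get(n,10 if n=="tall_mill" else 0)))
E
python3 a.py
```

```text
19.0 [ 1.   0.2 -0.  -0. ]
empty_ring scene 0.77 [300.2 220.8] [602.5  15.8  10. ]
empty_ring top 0.72 [327.2 201.6] [601.8   8.1  10. ]
full_ring scene 0.95 [341.1 210.5] [ 506.7 -114.4   10. ]
full_ring top 0.63 [367.5 232.4] [ 508.2 -112.4   10. ]
caddy_handle scene 0.8 [321.3 167.3] [569.6 -73.9 200. ]
caddy_handle top 0.85 [349.5 204.8] [555.3 -47.  200. ]
caddy scene 0.83 [323.3 216.5] [550.9 -59.8   0. ]
caddy top 0.78 [347.8 222. ] [541.1 -54.3   0. ]
short_mill scene 0.96 [292.6 265.2] [506.2 205.2   0. ]
short_mill scene 0.93 [313.2 300.6] [373.2 292.3   0. ]
short_mill scene 0.72 [263.1 316.9] [462.  417.5   0. ]
short_mill scene 0.7 [249.  287.5] [565.4 353.4   0. ]
short_mill top 0.88 [232.1 271.4] [391.7 290.4   0. ]
short_mill top 0.79 [187.3 249.5] [455.9 428.7   0. ]
short_mill top 0.69 [263.  235.5] [499.4 201.1   0. ]
short_mill top 0.56 [227.1 242.2] [478.6 308.8   0. ]
tall_mill scene 0.64 [336.8 211.6] [ 517.  -100.2   10. ]
tall_mill top 0.65 [367.9 230. ] [ 515.4 -113.7   10. ]
jam_jar scene 0.56 [378.8 188. ] [ 454.7 -334.6    0. ]
jam_jar top 0.93 [446.9 245.3] [ 470.4 -352.7    0. ]
honey_jar scene 0.6 [242.2 249.2] [692.1 233.9   0. ]
honey_jar top 0.73 [254.9 169.9] [703.5 231.9   0. ]
```

```bash
python3 -c "
import cv2,numpy as np
s=cv2.imread('pics/s0.png');t=cv2.imread('pics/t0.png')
a=cv2.resize(s[140:340,200:440],(720,600));b=t[140:320,140:480]
cv2.imwrite('pics/c1.png',a);cv2.imwrite('pics/c2.png',cv2.resize(b,None,fx=2.35,fy=2.35,interpolation=cv2.INTER_CUBIC))"
```

```text
(no output)
```

View pics/c1.png

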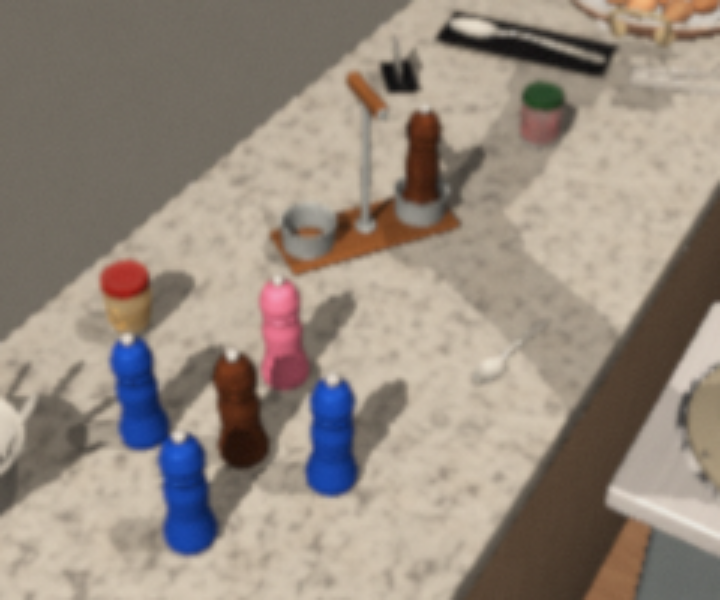

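View pics/c2.png

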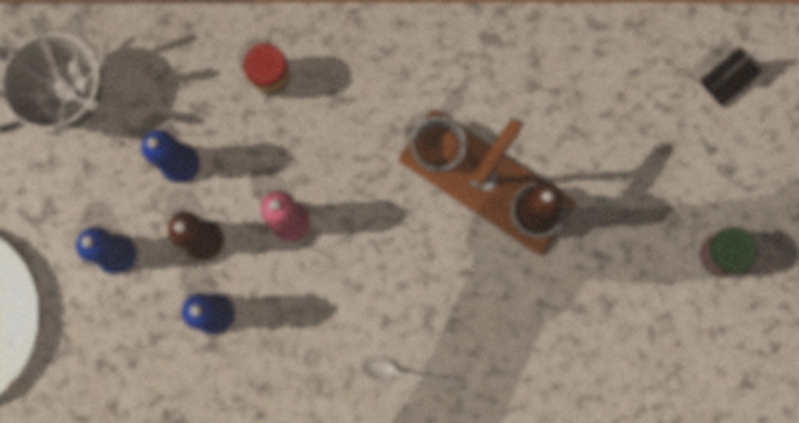

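Top image: the brown mill is at pixel (227,242), base near (281,290) in the scene image. Its look-alikes in the top image are blue at (215,208), (187,247) and (230,273), and pink at (261,232). Only the brown one fits "dark wooden", and crops c1 and c2 confirm it. The empty ring is the far-left one, at (327,202) in the top image. Next I work out the first move.

```bash
cat >> h.py <<'E'
def tgt(xyz,yang=None):
    """shift in tool axes (m) and level-down turn (deg rotvec) to target; yang = world angle of tool y (mod 180)"""
    s=read_state(); r=R.from_quat(s["tool_rot"]); p=np.array(s["position"])
    y=r.as_matrix()[:,1]; a=np.degrees(np.arctan2(y[1],y[0]))
    yang=a if yang is None else yang
    yang=a+(yang-a+90)%180-90
    c,n=np.cos(np.radians(yang)),np.sin(np.radians(yang))
    Y=np.array([c,n,0]);Zz=np.array([0,0,-1.]);T=R.from_matrix(np.c_[np.cross(Y,Zz),Y,Zz])
    print("pos",p.round(1),"yang",round(a,2),"turn",(r.inv()*T).as_rotvec(degrees=True).round(2),
      "shift m now-axes",(r.inv().apply(np.array(xyz)-p)/1e3).round(4),"after-turn",(T.inv().apply(np.array(xyz)-p)/1e3).round(4), "q",np.round(s["qpos"],2),"clock",round(s["clock"],2),"F",np.round(s["contact_force"],1))
E
python3 - <<'E'
from h import *
s=eyes.get_image("scene");t=eyes.get_image("top")
print(atz(s,(281,289),0))
for n in ("short_mill","honey_jar","caddy_handle"):
  for c,p in(("s",s),("t",t)):
    for d in spotter.cut_out(n,p)[:5]:
        m=d["region"];print(n,c,round(d["p"],2),np.round(d["location"]),p["img"][m].mean(0).round(),m.sum())
tgt((560,-250,300),-37)
E
```

```text
[4.79457438e+02 3.06246987e+02 1.13686838e-13]
short_mill s 0.96 [295. 253.] [180.  99. 113.] 508
short_mill s 0.79 [310. 289.] [ 36.  68. 145.] 545
short_mill s 0.78 [258. 303.] [ 37.  68. 142.] 593
short_mill s 0.58 [277. 280.] [74. 44. 30.] 549
short_mill t 0.82 [222. 240.] [68. 54. 46.] 366
short_mill t 0.82 [213. 207.] [55. 57. 80.] 375
short_mill t 0.74 [228. 273.] [59. 62. 85.] 305
short_mill t 0.68 [182. 246.] [60. 62. 82.] 385
short_mill t 0.56 [261. 232.] [120.  75.  78.] 342
honey_jar s 0.76 [242. 239.] [155.  91.  68.] 373
honey_jar s 0.32 [316. 212.] [130. 102.  81.] 1013
honey_jar t 0.84 [254. 166.] [122.  65.  56.] 380
caddy_handle s 0.6 [319. 213.] [131. 105.  85.] 1279
caddy_handle t 0.64 [342. 214.] [96. 69. 53.] 1866
pos [ 265.4 -674.7  237.6] yang -68.52 turn [ -0.     0.   -31.52] shift m now-axes [ 0.4296 -0.2873 -0.0624] after-turn [ 0.5164 -0.0203 -0.0624] q [ 1.12  0.6  -0.    1.6   0.    0.94 -0.08] clock 1.3 F [ 0.2  0.4 -0.2]
```

```bash
python3 -m crank '0.04 0 -0.016 0 0 -7.88 0.8;0.04 0 -0.016 0 0 -7.88 0.8;0.04 0 -0.016 0 0 -7.88 0.8;0.04 0 -0.016 0 0 -7.88 0.8;0.045 0 -0.01 0 0 0 0.8'; python3 -c "
from h import *
tgt((600,-50,310),-37);tgt((479,307,230),-37)"
```

```text
clock: 1.8
position: [425.8, -551.8, 312.7]
tool_rot: [0.894, 0.448, 0.0, 0.001]
contact_force: [0.5, 0.1, -0.6]
opening: 74.3
grip_force: 0.0
pos [ 425.8 -551.8  312.7] yang -36.78 turn [0.09 0.03 0.22] shift m now-axes [ 0.5062 -0.1609  0.0022] after-turn [ 0.5056 -0.1628  0.0027] q [ 0.94  0.5  -0.16  1.58  0.09  1.06  0.11] clock 1.8 F [ 0.5  0.1 -0.6]
pos [ 425.8 -551.8  312.7] yang -36.78 turn [0.09 0.03 0.22] shift m now-axes [ 0.7197 -0.4717  0.0816] after-turn [ 0.7179 -0.4743  0.0827] q [ 0.94  0.5  -0.16  1.58  0.09  1.06  0.11] clock 1.8 F [ 0.5  0.1 -0.6]
```

```bash
python3 -m crank '0.045 -0.02 0 0 0 0 0.8;0.045 -0.02 0 0 0 0 0.8;0.045 -0.02 0 0 0 0 0.8;0.045 -0.02 0 0 0 0 0.8;0.045 -0.02 0 0 0 0 0.8' >/dev/null; python3 -m crank '0.045 -0.02 0 0 0 0 0.8;0.045 -0.02 0 0 0 0 0.8;0.045 -0.02 0 0 0 0 0.8;0.036 -0.031 0 0 0 0 0.8;0.036 -0.031 0 0 0 0 0.8';  python3 -m crank '0.036 -0.031 0 0 0 0 0.8;0.036 -0.031 0 0 0 0 0.8;0.036 -0.031 0 0 0 0 0.8;0.03 -0.026 0 0 0 0 0.8;0 0 0 0 0 0 0.8'; python3 -c "
from h import *
w=eyes.get_image('wrist');save(w,'w1')
print(proj(w,[(479,307,0),(479,307,140),(479,307,112)]))
for d in spotter.cut_out('short_mill',w)[:5]: print(d['p'],d['location'],w['img'][d['region']].mean(0))
for d in spotter.spot_point('short_mill',w)[:5]: print(d['p'],d['location'],atz(w,d['location'],0))
tgt((479,307,230),-37)"
```

```text
clock: 2.8
position: [507.3, -71.3, 311.8]
tool_rot: [0.895, 0.446, 0.0, 0.0]
contact_force: [0.6, -0.3, 0.6]
opening: 74.5
grip_force: 0.0
clock: 3.3
position: [494.7, 114.4, 312.1]
tool_rot: [0.893, 0.45, 0.001, -0.001]
contact_force: [0.5, 0.4, 0.5]
opening: 74.7
grip_force: 0.0
[[221.72420968  52.27431426]
 [177.73623392  27.71709994]
 [189.43162627  34.22249832]]
0.81 [155.1, 1.0] [54.98275862 58.43103448 75.56034483]
0.76 [200.8, 39.3] [79.37572451 62.15854074 50.39447665]
0.73 [152.1, 110.4] [65.95798611 72.471875   96.77638889]
0.61 [281.7, 106.5] [146.35057126  92.43535779  95.37582682]
0.82 [215.3, 49.0] [474.85439114 315.22561394   0.        ]
0.64 [288.9, 108.9] [505.45670981 196.71441125   0.        ]
0.64 [174.4, 108.5] [379.73211725 291.83215124   0.        ]
pos [495.4 107.9 311.6] yang -37.0 turn [ 0.02  0.03 -0.  ] shift m now-axes [ 0.1492 -0.1329  0.0814] after-turn [ 0.1491 -0.1329  0.0816] q [-0.03  0.27 -0.38  1.98  0.13  0.91 -1.12] clock 3.45 F [ 0.7 -1.   0.2]
```

View pics/w1.png

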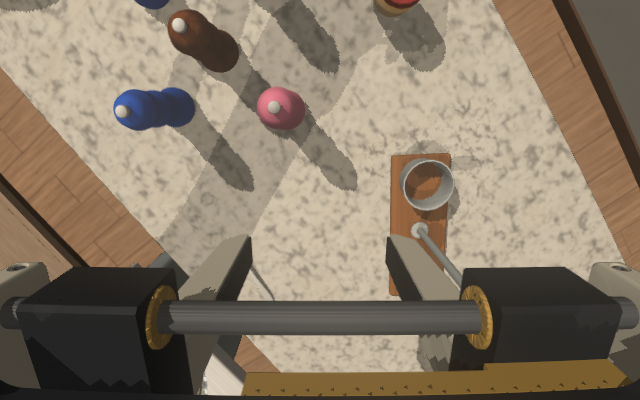

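The brown mill's nut is at (179,25), against a predicted (178,28), so the estimate holds. The empty ring shows at (428,185) and pink is at (281,108). I'll refine the ring from this view and move over the mill.

```bash
python3 -m crank '0.03 -0.0266 0 0 0 0 0.8;0.03 -0.0266 0 0 0 0 0.8;0.03 -0.0266 0 0 0 0 0.8;0.03 -0.0266 0 0 0 0 0.8;0.029 -0.0265 0 0 0 0 0.8'; python3 -c "
from h import *
w=eyes.get_image('wrist');save(w,'w2')
print(proj(w,[(479,308,0),(479,308,138)]))
import cv2
for d in spotter.cut_out('short_mill',w)[:5]: print(d['p'],d['location'],w['img'][d['region']].mean(0))
for n in ('short_mill','empty_ring'):
  for d in spotter.spot_point(n,w)[:5]: print(n,d['p'],d['location'],atz(w,d['location'],10 if n[0]=='e' else 0))
tgt((479,308,112),-37)"
```

```text
clock: 3.95
position: [479.8, 307.1, 311.6]
tool_rot: [0.896, 0.445, 0.0, 0.0]
contact_force: [0.7, -0.2, 0.4]
opening: 74.4
grip_force: 0.0
[[317.33677508 160.89255685]
 [317.0433246  183.07476269]]
0.85 [313.7, 168.4] [98.485625 72.923125 57.7075  ]
0.84 [246.8, 103.0] [ 73.48235294  83.74491979 117.01764706]
0.79 [381.9, 217.9] [172.49290561 101.254781   107.79457125]
0.78 [364.6, 93.6] [ 67.48543156  81.0104453  119.47883452]
0.63 [266.7, 223.7] [ 67.20371325  80.80660134 120.36255802]
short_mill 0.91 [255.9, 103.1] [460.49039737 421.38785139   0.        ]
short_mill 0.85 [314.4, 162.6] [474.2048203  308.57468578   0.        ]
short_mill 0.79 [374.7, 211.3] [501.26562638 196.83862773   0.        ]
short_mill 0.78 [271.2, 208.1] [382.34182547 293.33966677   0.        ]
short_mill 0.69 [359.1, 96.1] [577.22935299 344.18458485   0.        ]
empty_ring 0.75 [495.1, 269.9] [597.50023079   7.33686098  10.        ]
pos [479.4 306.6 311.2] yang -37.04 turn [ 0.01  0.05 -0.04] shift m now-axes [ 0.0011 -0.0013  0.1992] after-turn [ 0.0009 -0.0012  0.1992] q [-0.35  0.36 -0.43  1.86  0.18  0.96 -1.51] clock 4.15 F [-0.  -1.   0.2]
```

View pics/w2.png

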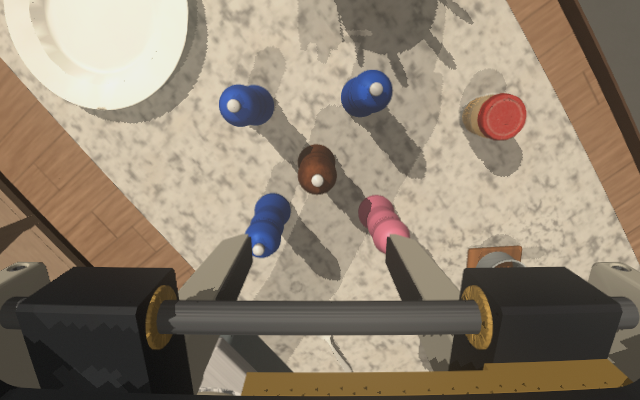

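Brown mill centred, nut at (317,181) against predicted (317,183). The descent is clear of the blue mill at (258,250) and the pink at (388,235).

```bash
python3 -m crank '0.002 -0.001 0.04 0 0 0 0.8;0 0 0.045 0 0 0 0.8;0 0 0.045 0 0 0 0.8;0 0 0.04 0 0 0 0.8;0 0 0.029 0 0 0 0.8' 15; python3 -m crank '0 0 0 0 0 0 0.8;0 0 0 0 0 0 0.2;0 0 0 0 0 0 0.2;0 0 0 0 0 0 0.2;0 0 0 0 0 0 0.2' 15; python3 -m crank '0 0 0 0 0 0 0.2;0 0 0 0 0 0 0.2;0 0 0 0 0 0 0.2;0 0 0 0 0 0 0.2;0 0 0 0 0 0 0.2' 25
```

```text
clock: 4.65
position: [479.9, 306.1, 110.3]
tool_rot: [0.896, 0.445, -0.001, 0.001]
contact_force: [-0.3, -0.5, 0.7]
opening: 74.0
grip_force: 0.0
clock: 5.15
position: [480.0, 309.8, 114.0]
tool_rot: [0.895, 0.446, 0.001, -0.0]
contact_force: [0.5, 0.6, -0.2]
opening: 46.9
grip_force: 0.0
clock: 5.65
position: [479.8, 310.1, 113.6]
tool_rot: [0.895, 0.446, 0.001, -0.0]
contact_force: [-0.5, -1.0, 7.9]
opening: 40.1
grip_force: 25.0
```

```bash
python3 -m crank '0 0 -0.01 0 0 0 0.2;0 0 -0.03 0 0 0 0.2;0 0 -0.045 0 0 0 0.2;0 0 -0.045 0 0 0 0.2;0 0 -0.04 0 0 0 0.2' 30;python3 -c "
from h import *
tgt((500,130,284),-37)"
```

```text
clock: 6.15
position: [478.9, 309.6, 285.3]
tool_rot: [0.895, 0.446, 0.0, -0.0]
contact_force: [0.6, 0.3, -1.5]
opening: 39.9
grip_force: 30.0
pos [478.9 309.6 285.3] yang -36.98 turn [-0.01 -0.03  0.02] shift m now-axes [-0.1308  0.1249  0.0012] after-turn [-0.1307  0.1249  0.0013] q [-0.36  0.39 -0.43  1.89  0.2   0.91 -1.53] clock 6.15 F [ 0.6  0.3 -1.5]
```

```bash
python3 -m crank '-0.026 0.025 0 0 0 0 0.2;-0.026 0.025 0 0 0 0 0.2;-0.026 0.025 0 0 0 0 0.2;-0.026 0.025 0 0 0 0 0.2;-0.026 0.025 0 0 0 0 0.2'; python3 -c "
from h import *
w=eyes.get_image('wrist');t=eyes.get_image('top');s=eyes.get_image('scene')
im=w['img'][:,:,::-1].copy()
c=np.array([600,9,0.]);a=np.linspace(0,2*np.pi,40)
for z,r in((45,32),(10,29)):
  P=proj(w,[c+[r*np.cos(k),r*np.sin(k),z] for k in a])
  for q in P: cv2.circle(im,tuple(int(v) for v in q.round()),0,(0,255,0) if z>20 else (255,0,255),-1)
cv2.imwrite('pics/w3.png',im);print(proj(w,[(600,9,45),(601,9,45),(600,10,45)]))
for c,p in(('w',w),('t',t),('s',s)):
 for n,z in (('empty_ring',10),('full_ring',10),('caddy_handle',200)):
  for d in spotter.spot_point(n,p)[:1]: print(c,n,round(d['p'],2),d['location'],atz(p,d['location'],z))
tgt((600,9,175),-37)
i=im[130:260,360:500];cv2.imwrite('pics/w3c.png',cv2.resize(i,None,fx=4,fy=4,interpolation=cv2.INTER_CUBIC))"
```

```text
clock: 6.65
position: [500.5, 129.1, 283.2]
tool_rot: [0.895, 0.446, -0.0, 0.0]
contact_force: [1.0, 0.6, -1.1]
opening: 40.1
grip_force: 30.0
[[440.89036439 199.98659582]
 [441.576762   199.51987103]
 [440.477314   199.36651794]]
w empty_ring 0.68 [430.2, 192.7] [598.60373804  10.12985805  10.        ]
w caddy_handle 0.35 [424.4, 241.3] [550.85206343  60.68300516 200.        ]
t empty_ring 0.74 [328.7, 202.5] [599.05233042   3.52394718  10.        ]
t caddy_handle 0.8 [350.8, 202.8] [560.56023641 -50.45253206 200.        ]
s empty_ring 0.87 [300.9, 221.4] [598.52855182  17.29385428  10.        ]
s full_ring 0.9 [342.6, 212.5] [ 496.16946773 -106.8269392    10.        ]
s caddy_handle 0.95 [322.7, 169.9] [556.91634242 -62.22534366 200.        ]
pos [500.8 131.3 282.5] yang -36.93 turn [-0.01  0.    0.07] shift m now-axes [-0.0381  0.1528  0.1075] after-turn [-0.038   0.1529  0.1075] q [-0.05  0.32 -0.41  2.    0.17  0.85 -1.2 ] clock 7.25 F [ 0.  -0.4 -2.6]
```

View pics/w3.png

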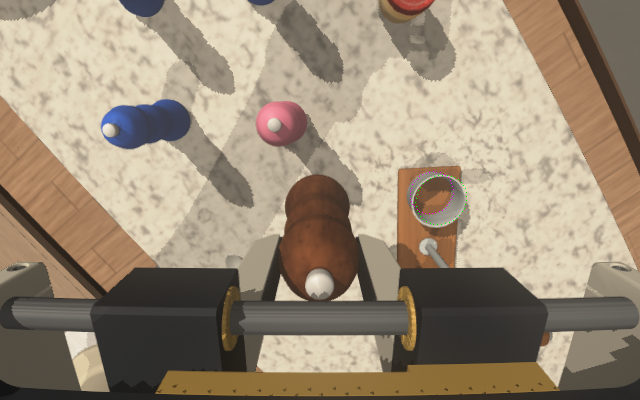

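The brown mill is held upright at (317,240). The empty ring, rim around (439,200), nearly coincides with my overlay at world (600,9). The base edges run parallel to the tool x axis. Now the enlarged crop to get the residual.

View pics/w3c.png

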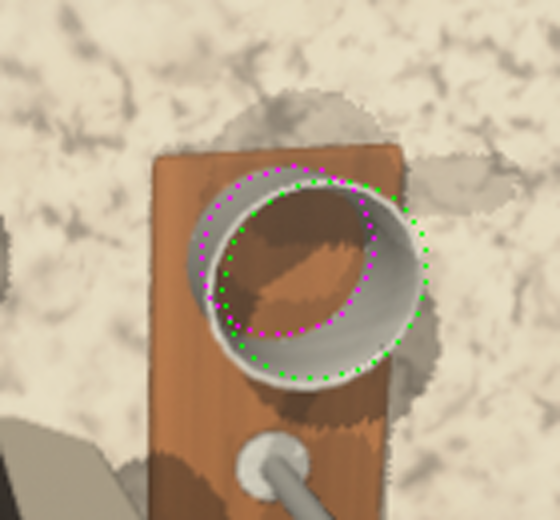

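```bash
python3 -m crank '-0.007 0.031 0.01 0 0 0 0.2;-0.007 0.031 0.01 0 0 0 0.2;-0.007 0.031 0.02 0 0 0 0.2;-0.007 0.031 0.02 0 0 0 0.2;-0.007 0.027 0.02 0 0 0 0.2'; python3 -m crank '0 0 0 0 0 0 0.2;0 0 0 0 0 0 0.2;0 0 0 0 0 0 0.2;0 0 0 0 0 0 0.2;0 0 0 0 0 0 0.2'; python3 -c "
from h import *
w=eyes.get_image('wrist');save(w,'w4')
st=read_state();p=np.array(st['position']);r=R.from_quat(st['tool_rot']).as_matrix();print(p)
d=[d for d in spotter.cut_out('short_mill',w)]
for e in d[:3]:
  m=e['region'];print(e['p'],e['location'],w['img'][m].mean(0));ys,xs=np.where(m);print('x',xs.min(),xs.max(),'y',ys.min(),ys.max())
h=cv2.cvtColor(w['img'],cv2.COLOR_RGB2HSV);m=(h[:,:,1]<60)&(h[:,:,2]>130);n,l,sta,cen=cv2.connectedComponentsWithStats(m[265:302,295:345].astype(np.uint8));print('nut',[(c+[295,265],s[4]) for c,s in zip(cen,sta)][1:])
for dx in(-4,0,4):
  b=p+r[:,0]*dx
  a=np.linspace(0,2*np.pi,60)
  f=proj(w,[b+[26*np.cos(k),26*np.sin(k),-112] for k in a]);print(dx,'foot x',f[:,0].min(),f[:,0].max(),'y',f[:,1].min(),'nut',proj(w,[b+[0,0,24]]))
tgt((597.6,9.6,175))
i=w['img'][140:310,240:400,::-1];cv2.imwrite('pics/w4c.png',cv2.resize(i,None,fx=3.5,fy=3.5,interpolation=cv2.INTER_CUBIC))"
```

```text
clock: 7.75
position: [601.5, 10.8, 201.7]
tool_rot: [0.895, 0.446, 0.0, 0.0]
contact_force: [-0.3, 0.3, -2.0]
opening: 40.1
grip_force: 30.0
clock: 8.25
position: [600.4, 12.7, 203.4]
tool_rot: [0.895, 0.447, 0.001, 0.0]
contact_force: [-0.5, -0.0, -1.1]
opening: 40.3
grip_force: 30.0
[600.4004544   12.51527001 203.32512385]
0.98 [86.7, 85.1] [135.90417762  87.3394683   89.71180251]
x 17 159 y 55 119
0.7 [7.9, 99.2] [58.4855615  59.80320856 77.8855615 ]
x 0 24 y 70 119
0.59 [317.4, 241.6] [102.21550213  71.39043326  53.43263211]
x 278 358 y 175 300
nut [(array([318.10338983, 282.94237288]), np.int32(590)), (array([300.75, 298.75]), np.int32(4)), (array([336.57142857, 299.42857143]), np.int32(7))]
-4 foot x 287.20185110896153 349.69631324796757 y 174.53488301673957 nut [[318.84834193 296.93577273]]
0 foot x 287.0774867567099 349.8265314872603 y 169.66854336914068 nut [[318.85733309 288.80934659]]
4 foot x 286.95269818475475 349.95722969887845 y 164.76325956843434 nut [[318.86646255 280.53788843]]
pos [600.4  12.3 203.2] yang -36.96 turn [ 0.04 -0.03  0.  ] shift m now-axes [-0.0039 -0.0007  0.0282] after-turn [-0.0039 -0.0006  0.0282] q [ 0.12  0.51 -0.34  1.91  0.24  0.76 -1.  ] clock 8.35 F [-0.7 -0.  -1.4]
```

View pics/w4c.png

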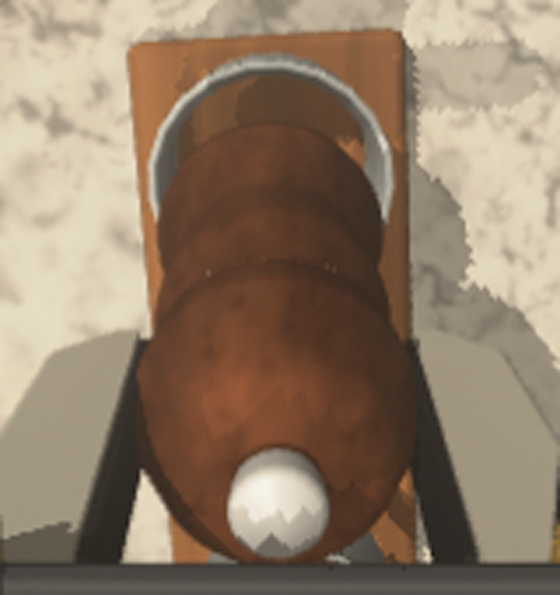

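```bash
python3 -c "
from h import *
w=eyes.get_image('wrist');st=read_state();p=np.array(st['position']);r=R.from_quat(st['tool_rot']).as_matrix();print(p)
a=np.linspace(0,2*np.pi,200)
def C(dx,rad,z): return proj(w,[np.r_[(p+r[:,0]*dx)[:2],z]+[rad*np.cos(k),rad*np.sin(k),0] for k in a])
for dx in (-6,-4,-2,0):
  f=C(dx,34.5,45);print(dx,'rim x',f[:,0].min(),f[:,0].max(),'ymin',f[:,1].min())
  for z in(-112,-106): f=C(dx,26,p[2]+z);print('   foot',z,f[:,0].min(),f[:,0].max(),f[:,1].min())
"
```

```text
[600.44318155  12.16217674 203.07551008]
-6 rim x 282.8005672177763 353.9775561162796 ymin 157.788247682208
   foot -112 287.2531351819859 349.63313144375377 176.8488761815296
   foot -106 286.5854587899811 350.31601498409714 178.4246781921131
-4 rim x 282.7404286249054 354.04005961472706 ymin 155.66992872274602
   foot -112 287.1912070791184 349.6980299389661 174.42975095312042
   foot -106 286.5206602755452 350.3838774754768 175.95468497337998
-2 rim x 282.6802075148045 354.10265501061406 ymin 153.54451917880607
   foot -112 287.12917128033627 349.7630498837664 172.00094119759768
   foot -106 286.4557450963067 350.451871068314 173.47455763461952
0 rim x 282.6199047628777 354.16534145797533 ymin 151.4120087605744
   foot -112 287.0670288647686 349.82819025610786 169.56242615654915
   foot -106 286.3907144070085 350.51999466887014 170.98427360337578
```

```bash
python3 -m crank '-0.001 0 0.012 0 0 0 0.2;0 0 0.013 0 0 0 0.2;0 0 0.012 0 0 0 0.2;0 0 0.012 0 0 0 0.2;0 0 0.012 0 0 0 0.2';python3 -m crank '0 0 0.004 0 0 0 0.2;0 0 0.003 0 0 0 0.2;0 0 0.003 0 0 0 0.2;0 0 0.002 0 0 0 0.2;0 0 0 0 0 0 0.2'
```

```text
clock: 8.9
position: [599.6, 11.0, 140.1]
tool_rot: [0.895, 0.446, -0.0, -0.0]
contact_force: [1.0, -0.5, -1.8]
opening: 39.9
grip_force: 30.0
clock: 9.4
position: [599.9, 11.0, 129.7]
tool_rot: [0.895, 0.446, 0.0, 0.0]
contact_force: [0.4, -0.1, -2.0]
opening: 40.3
grip_force: 30.0
```

```bash
python3 -m crank '0 0 0.001 0 0 0 0.2;0 0 0.001 0 0 0 0.2;0 0 0.001 0 0 0 0.2;0 0 0.001 0 0 0 0.2;0 0 0 0 0 0 0.2';python3 -m crank '0 0 0.001 0 0 0 0.2;0 0 0.001 0 0 0 0.2;0 0 0 0 0 0 0.2;0 0 0 0 0 0 0.2;0 0 0 0 0 0 0.2'
```

```text
clock: 9.9
position: [599.8, 11.0, 125.5]
tool_rot: [0.895, 0.446, -0.0, -0.0]
contact_force: [-0.4, 0.4, -1.3]
opening: 40.0
grip_force: 30.0
clock: 10.4
position: [599.9, 11.0, 123.6]
tool_rot: [0.895, 0.446, 0.0, 0.0]
contact_force: [0.1, 0.5, -0.3]
opening: 40.3
grip_force: 30.0
```

```bash
python3 -m crank '0 0 0.001 0 0 0 0.2;0 0 0.0005 0 0 0 0.2;0 0 0 0 0 0 0.2;0 0 0 0 0 0 0.2;0 0 0 0 0 0 0.2';python3 -m crank '-0.001 0 0 0 0 0 0.2;-0.001 0 0 0 0 0 0.2;0 0 0 0 0 0 0.2;0 0 0 0 0 0 0.2;0 0 0 0 0 0 0.2' 6
```

```text
clock: 10.9
position: [600.3, 11.3, 123.6]
tool_rot: [0.895, 0.446, 0.001, 0.0]
contact_force: [-2.7, -0.5, 13.6]
opening: 39.9
grip_force: 30.0
clock: 11.4
position: [599.6, 10.3, 123.2]
tool_rot: [0.895, 0.446, 0.001, 0.0]
contact_force: [-1.1, 1.1, 8.3]
opening: 40.3
grip_force: 6.0
```

```bash
python3 -m crank '0 0 -0.0005 0 0 0 0.45;0 0 0 0 0 0 0.5;0 0 0 0 0 0 0.7;0 0 0 0 0 0 0.75;0 0 0 0 0 0 0.75';python3 -m crank '0 0 -0.01 0 0 0 0.75;0 0 -0.03 0 0 0 0.75;0 0 -0.045 0 0 0 0.75;0 0 -0.045 0 0 0 0.75;0 0 -0.03 0 0 0 0.75'; python3 -c "
from h import *
tgt((557,-51,290),-127)
w=eyes.get_image('wrist');t=eyes.get_image('top');s=eyes.get_image('scene')
for c,p in(('w',w),('t',t),('s',s)):
 for n,z in (('caddy_handle',200),('full_ring',10),('short_mill',10)):
  for d in spotter.spot_point(n,p)[:1]: print(c,n,round(d['p'],2),d['location'],atz(p,d['location'],z))
a=cv2.resize(s['img'][160:240,270:370,::-1],(400,320),interpolation=cv2.INTER_CUBIC);b=cv2.resize(t['img'][170:250,300:400,::-1],(400,320),interpolation=cv2.INTER_CUBIC)
cv2.imwrite('pics/p1.png',np.hstack([a,b]))
"
```

```text
clock: 11.9
position: [598.5, 9.3, 122.4]
tool_rot: [0.895, 0.446, -0.0, -0.0]
contact_force: [-0.6, 0.0, 0.6]
opening: 65.3
grip_force: 0.0
clock: 12.4
position: [599.1, 9.7, 286.5]
tool_rot: [0.895, 0.446, 0.002, 0.001]
contact_force: [0.9, 1.0, 0.7]
opening: 69.5
grip_force: 0.0
pos [599.1   9.7 286.5] yang -37.0 turn [  0.2   0.  -90. ] shift m now-axes [-0.0738  0.0029 -0.0036] after-turn [-0.0028 -0.0738 -0.0035] q [ 0.15  0.42 -0.37  1.83  0.19  0.93 -0.95] clock 12.4 F [0.9 1.  0.7]
w caddy_handle 0.55 [320.1, 300.0] [553.73171605 -53.29573374 200.        ]
w full_ring 0.92 [321.1, 270.2] [ 511.41832809 -114.47035557   10.        ]
w short_mill 0.75 [316.6, 165.9] [597.84853734  10.72115809  10.        ]
t short_mill 0.94 [186.6, 246.5] [463.93501169 428.28364976  10.        ]
s caddy_handle 0.83 [322.2, 169.2] [560.66728711 -65.12769967 200.        ]
s full_ring 0.67 [339.9, 212.5] [ 504.64009828 -101.57335816   10.        ]
s short_mill 0.93 [262.0, 318.1] [456.72415162 428.11551354  10.        ]
```

View pics/p1.png

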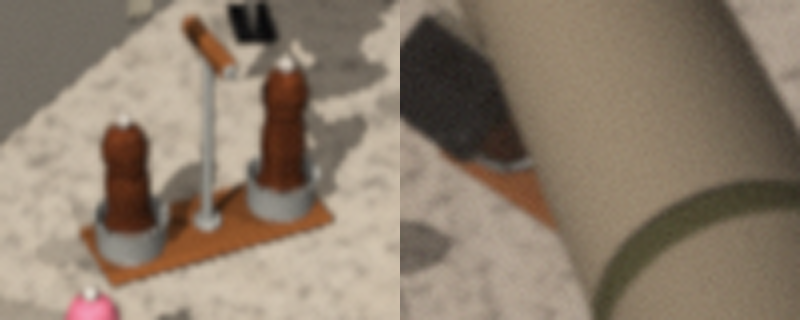

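The short mill now stands upright in the ring (left mill in the scene crop), and the handle is free. Next: turn 89° and look at the handle.

```bash
python3 -m crank '0 0 0 0 0 -8.1 0.75;0 0 0 0 0 -8.1 0.75;0 0 0 0 0 -8.1 0.75;0 0 0 0 0 -8.1 0.75;0 0 0 0 0 -8.1 0.75' >/dev/null;python3 -m crank '0 0 0 0 0 -8.1 0.75;0 0 0 0 0 -8.1 0.75;0 0 0 0 0 -8.1 0.75;0 0 0 0 0 -8.1 0.75;0 0 0 0 0 -8.1 0.75' >/dev/null;python3 -m crank '0 0 -0.002 0 0 -8.1 0.75;0 -0.02 0 0 0 0 0.75;0 -0.02 0 0 0 0 0.75;0 0 0 0 0 0 0.75;0 0 0 0 0 0 0.75'; python3 -c "
from h import *
w=eyes.get_image('wrist')
tgt((556,-51,200),-127)
im=w['img'][:,:,::-1].copy()
c=np.array([556,-51,0])
for an,col in((-127,(0,255,0)),):
  x=np.array([np.cos(np.radians(an)),np.sin(np.radians(an)),0]);y=np.array([-x[1],x[0],0])
  P=proj(w,[c+x*i*8+y*j*42+[0,0,209] for i,j in((1,1),(1,-1),(-1,-1),(-1,1))]);print(P.round(1))
  cv2.polylines(im,[P.round().astype(int)],True,col,1)
  print(proj(w,[c+x*i*75+[0,0,h] for i,h in((-1,148),(1,168))]))
cv2.imwrite('pics/h1.png',im)
for d in spotter.spot_point('caddy_handle',w)[:2]: print(d['p'],d['location'],atz(w,d['location'],200))
"
```

```text
clock: 14.5
position: [574.3, -22.2, 284.6]
tool_rot: [0.325, 0.946, 0.0, 0.0]
contact_force: [0.2, -0.4, -0.3]
opening: 70.2
grip_force: 0.0
pos [574.6 -21.6 284.7] yang 52.1 turn [ 0.04  0.   -0.9 ] shift m now-axes [-0.0034 -0.0347  0.0847] after-turn [-0.0029 -0.0347  0.0847] q [ 0.49  0.47 -0.79  1.86  0.39  0.97  0.44] clock 14.55 F [ 0.3 -0.1 -0.2]
[[265.9 272.1]
 [258.4 162.8]
 [281.6 162.4]
 [286.9 271.8]]
[[365.16118843 195.96396958]
 [192.00784712 205.00441399]]
0.94 [273.5, 217.6] [556.35761424 -52.6564096  200.        ]
```

View pics/h1.png

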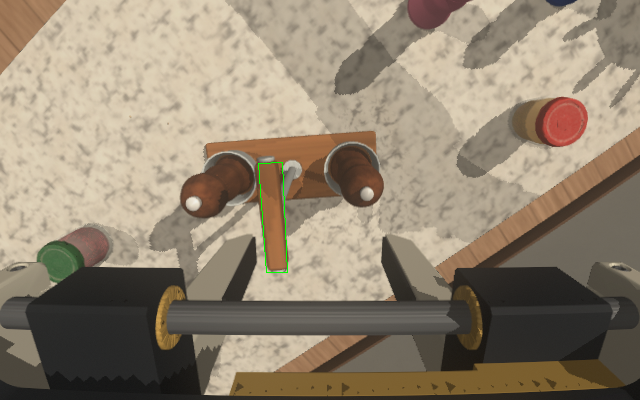

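The bar runs from (271,163) to (277,270) and the overlay fits it to about 1 px. The nuts at (193,204) and (367,194) match the predictions. Descending onto the bar.

```bash
python3 -m crank '0 0 0 0 0 -0.9 0.75;-0.0015 -0.017 0 0 0 0 0.7;-0.0015 -0.0175 0 0 0 0 0.7;0 0 0.02 0 0 0 0.7;0 0 0.02 0 0 0 0.7'>/dev/null; python3 -m crank '0 0 0.02 0 0 0 0.7;0 0 0.015 0 0 0 0.7;0 0 0.01 0 0 0 0.7;0 0 0 0 0 0 0.7;0 0 0 0 0 0 0.7'; python3 -c "
from h import *
tgt((556,-51.5,200),-127)"
```

```text
clock: 15.6
position: [556.0, -51.2, 199.9]
tool_rot: [0.317, 0.948, 0.0, 0.0]
contact_force: [0.5, 0.3, 0.8]
opening: 65.2
grip_force: 0.0
pos [556.  -51.2 199.9] yang 53.03 turn [0.01 0.   0.03] shift m now-axes [-0.0002 -0.0003 -0.0001] after-turn [-0.0002 -0.0003 -0.0001] q [ 0.49  0.54 -0.73  1.99  0.5   0.8   0.4 ] clock 15.6 F [0.5 0.3 0.8]
```

```bash
python3 -m crank '0 0 0 0 0 0 0.45;0 0 0 0 0 0 0.3;0 0 0 0 0 0 0.22;0 0 0 0 0 0 0.1;0 0 0 0 0 0 0.1' 5; python3 -m crank '0 0 0 0 0 0 0.1;0 0 0 0 0 0 0.1;0 0 0 0 0 0 0.1;0 0 0 0 0 0 0.1;0 0 0 0 0 0 0.1' 20;python3 -m crank '0 0 0 0 0 0 0.1;0 0 0 0 0 0 0.1;0 0 0 0 0 0 0.1;0 0 0 0 0 0 0.1;0 0 0 0 0 0 0.1' 50
```

```text
clock: 16.1
position: [555.7, -51.6, 199.8]
tool_rot: [0.317, 0.948, -0.0, 0.0]
contact_force: [0.3, -0.3, 0.3]
opening: 29.7
grip_force: 0.0
clock: 16.6
position: [555.6, -51.7, 199.6]
tool_rot: [0.317, 0.948, -0.0, -0.0]
contact_force: [-0.4, -2.3, 2.1]
opening: 16.2
grip_force: 20.0
clock: 17.1
position: [555.6, -51.6, 199.6]
tool_rot: [0.317, 0.948, -0.0, -0.0]
contact_force: [-1.5, -0.8, 1.8]
opening: 15.7
grip_force: 49.7
```

Opening is 16 mm, which matches the bar. Lifting gently by 10 cm.

```bash
python3 -m crank '0 0 -0.002 0 0 0 0.1;0 0 -0.003 0 0 0 0.1;0 0 -0.005 0 0 0 0.1;0 0 -0.006 0 0 0 0.1;0 0 -0.006 0 0 0 0.1'; python3 -m crank '0 0 -0.007 0 0 0 0.1;0 0 -0.008 0 0 0 0.1;0 0 -0.008 0 0 0 0.1;0 0 -0.008 0 0 0 0.1;0 0 -0.008 0 0 0 0.1'; python3 -m crank '0 0 -0.008 0 0 0 0.1;0 0 -0.008 0 0 0 0.1;0 0 -0.007 0 0 0 0.1;0 0 -0.005 0 0 0 0.1;0 0 -0.004 0 0 0 0.1';python3 -m crank '0 0 -0.004 0 0 0 0.1;0 0 -0.003 0 0 0 0.1;0 0 0 0 0 0 0.1;0 0 0 0 0 0 0.1;0 0 0 0 0 0 0.1'; python3 -m crank '0 0 0 0 0 0 0.1;0 0 0 0 0 0 0.1;0 0 0 0 0 0 0.1;0 0 0 0 0 0 0.1;0 0 0 0 0 0 0.1'; python3 -c "
from h import *
s=eyes.get_image('scene');tgt((556,-51,300))
x=np.array([np.cos(np.radians(-127)),np.sin(np.radians(-127)),0]);y=np.array([-x[1],x[0],0])
st=np.array(read_state()['position'])-[0,0,200]
P=proj(s,[st+x*i*111+y*j*42+[0,0,10] for i,j in((1,1),(1,-1),(-1,-1),(-1,1))]);print(P)
im=s['img'][:,:,::-1].copy();im=cv2.resize(im[120:240,250:390],(700,600),interpolation=cv2.INTER_CUBIC)
cv2.polylines(im,[((P-[250,120])*5).round().astype(int)],True,(0,255,0),1);cv2.imwrite('pics/f.png',im)"
```

```text
clock: 17.6
position: [555.7, -51.5, 222.1]
tool_rot: [0.317, 0.948, 0.0, -0.0]
contact_force: [-0.1, -0.6, -8.7]
opening: 15.8
grip_force: 49.5
clock: 18.1
position: [555.7, -51.5, 261.4]
tool_rot: [0.317, 0.948, -0.0, 0.0]
contact_force: [-0.1, -0.7, -6.8]
opening: 15.7
grip_force: 49.5
clock: 18.6
position: [555.7, -51.5, 293.0]
tool_rot: [0.317, 0.948, -0.0, 0.0]
contact_force: [-0.2, -0.0, -7.5]
opening: 15.8
grip_force: 49.5
clock: 19.1
position: [555.6, -51.6, 299.4]
tool_rot: [0.317, 0.948, -0.0, -0.0]
contact_force: [0.4, 0.2, -7.2]
opening: 16.1
grip_force: 49.5
clock: 19.6
position: [555.7, -51.5, 299.6]
tool_rot: [0.317, 0.948, -0.0, -0.0]
contact_force: [-0.9, -0.3, -7.0]
opening: 15.7
grip_force: 49.5
pos [555.7 -51.5 299.6] yang 53.0 turn [-0. -0. -0.] shift m now-axes [ 0.0001  0.0006 -0.0004] after-turn [ 0.0001  0.0006 -0.0004] q [ 0.57  0.43 -0.81  1.88  0.37  0.99  0.52] clock 19.65 F [-0.3  0.2 -7. ]
[[345.05699144 180.46859815]
 [354.90047801 192.91682159]
 [295.19437512 206.82874909]
 [287.50526655 193.24371398]]
```

View pics/f.png

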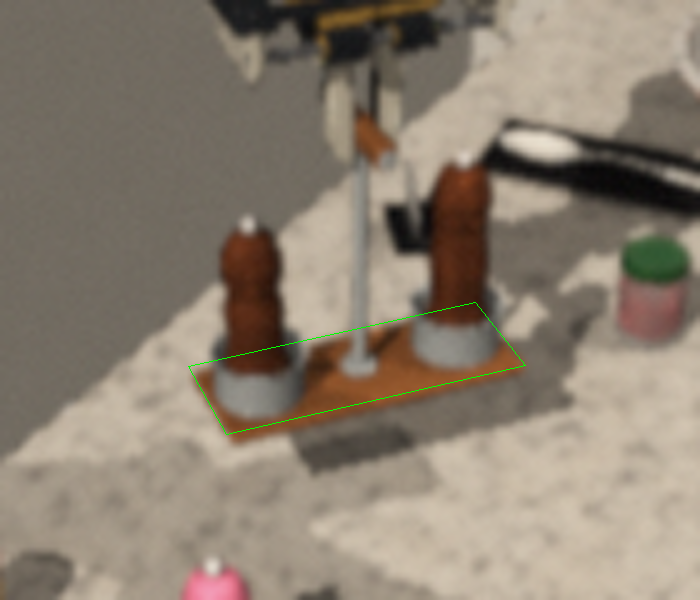

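The carrier hangs level with both mills upright: the base matches the level overlay, and the weight of about 7 N is consistent with about 0.8 kg less sensor noise. The underside is about 100 mm up and still. Handing in.

```bash
python3 -c "
from workcell import ticket
print(ticket.sign_off())"
```

```text
the job is handed in; nothing more can be done
None
```

The short mill stands upright in the empty ring, set down and let go, and the arm is holding the carrier by its handle with both mills, level and still about 10 cm up; the job was handed in at about 20 s, and no verdict came back.

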